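# Level the crib model on its tilting glue-up stand

### The job

The freshly glued crib model leans on one rubber rest of the tilting stand, the right-hand one as the robot sees it. Take the red grip of the spring lever and use it to raise the model off that rest until the red pointer stands in the green sector of the dial; keep the pointer in the green for 6 seconds so the glue can grab, never letting the model tip over onto the other rest. Then ease it gently back down onto the rest it came from and let go of the lever; touch neither the model nor its board, never let it swing fast or slam, and leave the glue bottle, pot and shingle tray where they are.

Things in the scene. Friction and masses are not known exactly. Their poses are not given: they have to be found in the camera images.
- stand: Wooden tilting stand, fixed on the table with some yaw; origin under its middle, x away from the robot along the axle, y left, z up. Base 270 x 340 x 18 mm. Uprights at x = -100 and +100 mm. Rubber-topped rests under the board at y = -150 mm (right) and y = +150 mm (left).
- axle (a point): Middle of the steel axle, 140 mm above the table; axes parallel to the stand's, x along the axle. Model, pointer, sector and lever all turn about this x axis. The lever is joined to the model only by a coil spring in its hub; the hub is free on the axle.
- cradle (a joint): Tilt of board, model and pointer together (rad): 0 level, positive = left (+y) end up, leaning to -y. Stops: +0.30 on the right rest, -0.30 on the left. Nominal: mass 3.2 kg, hidden, +-18 %; moment of inertia about the axle 0.061 kg m2; bearing damping 0.03 N m s/rad, friction 0.002 N m. Top-heavy: gravity adds 0.28 N m per rad of tilt, away from the balance tilt.
- pointer_tip (a point): Tip of the red pointer, which tilts with the model: 130 mm above the axle when level, at x = +118 mm, so on the far side of the stand, in front of a white dial with black ticks every 0.1 rad. Balance tilt (where gravity would leave the model balanced, spring relaxed): unknown, within 0.2 rad of level.
- sector (a joint): Angle of the middle of the green sector on the dial (rad), same zero and sign as the tilt of the model. The sector reaches 0.1 rad to each side of it. Differs from run to run within -0.1 to 0.1; does not move in a run.
- sector_mid (a point): Middle of the green sector, 105 mm from the axle on the dial (x = +115 mm); its z axis points outward along the sector's middle radius.
- grip (a point): Centre of the lever's red grip: round bar, 30 mm diameter, 60 mm long, parallel to the axle at x = -130 mm (robot's side), on a 10 mm stem. Lever angle F (0 upright, positive to -y) puts it at y = -130 sin F, z = +130 cos F mm from the axle. Grasp from above, fingers closing across the bar; it may turn between them.
- lever (a joint): Wind-up of the hub spring (rad): F minus tilt, 0 relaxed, limits +-1.3. It turns the model with 0.18 N m per rad (same sign) plus 0.006 N m s/rad. Softer than gravity's pull: with the lever held still the model topples, time constant about 1 s. Lifting off the right rest takes about -0.25 to -0.8. Let go, the lever (0.06 kg) rests at about 0.03.
- model: Crib model: plywood board 150 x 420 x 16 mm, its top 5.5 mm below the axle, with a small plaster house, shingled roof and bark rocks; roof and chimney reach 120 mm above the axle. Origin on the axle. Not to be touched.
- glue: Bystander: white glue bottle with red cap, 60 mm in diameter, 150 mm tall, origin at the underside.
- pot: Bystander: open whitish pot, 110 mm across plus two small side handles, 85 mm tall, origin at the underside.
- shingle_tray: Bystander: open cardboard tray 140 x 100 x 35 mm, origin at the underside.

How it is judged:
By the outcome, as a careful person would: the job done as asked, in the order asked, and still so for the second after the job is handed in, with the robot touching nothing.
It also fails if it takes over 67 s, if anything falls off the work surface, if the arm or the gripper's body presses on something with over 40 N, if the wrist force passes 120 N, or if a joint passes its speed limit or range.

### The arm

A 7-joint arm with a two-finger parallel gripper is mounted at the origin on the work surface. World frame = base frame: x ahead of the robot, y to its left, z up, the work surface at z = 0. Lengths are in m, angles in rad, forces in N, time in s.
With the tool pointing down it reaches from about 0.425 to 0.875 m from the base axis. Payload 4.7 kg.
Tool frame: the origin (TCP) lies on the centre line of the jaws, within the pads' length; the fingertips stand 14 mm ahead of it and the grasp point (between the pads) lies 5 mm behind it; z points along the fingers, y is the direction in which the jaws open and shut (so a half turn about z gives the same grasp; the last joint's range is limited). The gripper opens to 87 mm and grips with 3 to 60 N. Pads are 19 mm wide; open, the fingers measure 117 mm over their backs; the gripper's body (75 mm by 190 mm) begins 51 mm behind the grasp point.
Start: joints at [-1.103, 0.321, -0.07, 1.45, 0.023, 1.371, -0.057], TCP at [0.285, 0.584, 0.237] pointing down, gripper open.
Joint ranges: [-2.86, 2.86], [-0.3, 2.09], [-1.38, 1.24], [0.06, 2.45], [-1.56, 4.7], [0.09, 2.05], [-2.69, 2.69]. Speed limits (rad/s): [2.57, 2.57, 3.14, 3.14, 3.14, 3.14, 3.14].

### API

Orientations are given as a rotation vector (axis times angle).
In Python, from workcell import observe, grab_frame, job_done, find_in, spot_point gives the robot as it stands. The module is installed in compiled form; this text tells all that it offers.
- The arm moves only by the tool jog_arm, never from a script. Its argument "rows" is text: rows parted by semicolons, each of 7 numbers parted by spaces: the turn, a rotation vector about the tool's x, y, z in degrees, then the shift along the tool's x, y, z in cm, then the finger opening in cm, from 0 to 8.7. A call has 1 to 5 rows; each row shifts and turns the pose as measured when the row begins, along the tool's axes as they then stand; what a row does not reach is not made up. A row lasts 1/12 s, in which the tool goes at most 41.7 mm and 7.16 degrees, less where a joint would pass 70% of its speed; a pose out of reach is approached as far as the arm can. A call with a gripper value outside its range is refused whole. The fingers move at their own pace and stop on an object; the grip force is fixed at half the most. Time passes only in rows, so rows that do not move let the fingers close. It gives the time, the measured TCP pose, the force and the opening at its end, in the units of the state.
- observe(): the state, without advancing time (a new reading comes with each control period).
- grab_frame(name): name is "scene" or "top"; returns a dict with "frame" (480x640x3 uint8, blue, green, red), "fx", "fy", "cx", "cy" (pixels), "extrinsics" (4x4, takes a point from camera to world coordinates). Camera axes: x right, y down, z forward; pixel columns grow to the right and rows downward; lengths in m; the calibration is good to about 2 mm. A picture is of the moment at which its call begins. There is no depth.
- job_done(): hands the job in, once; it reports no verdict.
Trained networks look in a picture, given as the dict that the camera call returned (one of the last four; its "shot" number tells which), for a name from the list of things; names that differ only in an ending like _2 or _b are one class to them, and where a whole thing is asked for, a point or a joint stands for the part that bears it (a point fixed in the world has none). Each returns a list of dicts, best first, with "p" (0 to 1); they miss things now and then, are a little off and sometimes report something else, mostly with a low value. They report only what shows in the picture. A call takes as long as a camera call.
- find_in(picture, name): "pixel" ([row, column] in pixels, amid what is visible of it).
- spot_point(picture, name): "pixel" ([row, column] in pixels: a listed point, or the origin of a listed thing).
The state is a dict: "t": time; "joint_positions": joint angles; "qvel": joint speeds; "joint_torque": joint torques, N m; "ee_pos": TCP position; "tool_rot": TCP orientation; "ft_force": force on the tool from outside, world axes, zero at the start; "moment": the same for the moment, N m; "opening": opening from 0.0 (shut) to 1.0 (fully open).
Only numpy, scipy, OpenCV 4.12 (cv2) and the standard library are available. Lean on these libraries where they do the work, as an engineer would, in place of code of your own. Each camera call takes 0.05 s, during which the arm holds its last target. There are 200 camera calls.

## Working session

There is one attempt and no reset: what is moved stays moved. The work goes in short steps, Python scripts to look and compute and a tool call to move; the robot and the scene stay as the last step left them, time stands still between calls to the robot, and variables do not carry over. Pictures are saved under pics/ and viewed, about 8 in all and at most 12, crops included, and the job is handed in when it is done.

Besides the shell and the picture viewer there is one more tool, called after "Emit:" as name(argument=value, ...) on one line, values as JSON. jog_arm: Moves the arm, as the interface text tells. Its arguments: {"type":"object","properties":{"rows":{"type":"string"}},"required":["rows"]}

```bash
mkdir -p pics; cat > h.py <<'E'
import numpy as np, cv2
from workcell import *
from scipy.spatial.transform import Rotation as R
def ray(f,pix):
    r,c=pix; d=np.array([(c-f['cx'])/f['fx'],(r-f['cy'])/f['fy'],1.]); E=np.array(f['extrinsics']); return E[:3,3],E[:3,:3]@d
def at_z(f,pix,z):
    o,d=ray(f,pix); return o+d*(z-o[2])/d[2]
def proj(f,p):
    E=np.array(f['extrinsics']); q=E[:3,:3].T@(np.array(p)-E[:3,3]); return np.array([f['fy']*q[1]/q[2]+f['cy'],f['fx']*q[0]/q[2]+f['cx']])
def tri(a,pa,b,pb):
    o1,d1=ray(a,pa);o2,d2=ray(b,pb); d1/=np.linalg.norm(d1); d2/=np.linalg.norm(d2)
    s=np.linalg.lstsq(np.c_[d1,-d2],o2-o1,rcond=None)[0]; p,q=o1+d1*s[0],o2+d2*s[1]; return (p+q)/2,np.linalg.norm(p-q)
E
python3 - <<'E'
from h import *
np.set_printoptions(precision=4,suppress=True)
F={n:grab_frame(n) for n in("scene","top")}
for n,f in F.items():
    cv2.imwrite(f'pics/{n}0.png',f['frame']); print(n,f['fx'],np.array(f['extrinsics']))
P={}
for nm in("stand","axle","pointer_tip","sector_mid","grip","model","glue","pot","shingle_tray"):
    for n,f in F.items():
        r=spot_point(f,nm)[:2]; P[nm,n]=r and r[0]['pixel']; print(nm,n,[(x['pixel'],round(x['p'],2)) for x in r])
    if P[nm,'scene'] and P[nm,'top']: print('   ',*tri(F['scene'],P[nm,'scene'],F['top'],P[nm,'top']))
s=observe(); print({k:np.round(v,3) for k,v in s.items()}); print(R.from_rotvec(s['tool_rot']).as_matrix())
E
```

```text
scene 490.98601376940127 [[-0.8494  0.3881 -0.3577  1.0594]
 [ 0.5277  0.6118 -0.5893  0.7586]
 [-0.0099 -0.6893 -0.7244  1.0999]
 [ 0.      0.      0.      1.    ]]
top 477.2807488916083 [[ 0.0082 -0.985   0.1723  0.3549]
 [-1.     -0.0083  0.0001 -0.0211]
 [ 0.0014 -0.1723 -0.985   1.4539]
 [ 0.      0.      0.      1.    ]]
stand scene [([282.0, 310.6], 0.78)]
stand top [([243.3, 318.9], 0.87)]
    [ 0.6286  0.0065 -0.0063] 0.00933409751531491
axle scene [([249.9, 306.7], 0.97), ([191.2, 349.4], 0.63)]
axle top []
pointer_tip scene [([218.3, 257.8], 0.6)]
pointer_tip top [([250.6, 469.5], 0.46)]
    [ 0.605  -0.4771 -0.1483] 0.08572168061027824
sector_mid scene [([235.1, 262.5], 0.44)]
sector_mid top [([249.3, 472.3], 0.6), ([243.5, 177.1], 0.57)]
    [ 0.6092 -0.4955 -0.2376] 0.13271100334891367
grip scene [([193.6, 349.2], 0.63)]
grip top [([281.3, 318.2], 0.86)]
    [ 0.4892 -0.0034  0.2535] 0.0101523559488286
model scene [([248.6, 307.2], 0.84)]
model top []
glue scene [([407.4, 409.8], 0.71), ([234.9, 260.7], 0.55)]
glue top [([246.4, 175.7], 0.88)]
    [ 0.6203  0.448  -0.00
[... 154 characters left out ...]
ay scene [([187.3, 237.8], 0.59)]
shingle_tray top [([249.2, 472.8], 0.73), ([234.4, 315.4], 0.56)]
    [ 0.6197 -0.4774 -0.0108] 0.003004435076252003
{'t': np.float64(1.0), 'joint_positions': array([-1.103,  0.321, -0.07 ,  1.451,  0.023,  1.371, -0.057]), 'qvel': array([-0.002, -0.   ,  0.001,  0.   ,  0.   , -0.   , -0.001]), 'joint_torque': array([  0.001, -49.111,  -0.403, -31.278,  -0.064,   0.034,   0.   ]), 'ee_pos': array([0.285, 0.584, 0.237]), 'tool_rot': array([0.707, 3.061, 0.   ]), 'ft_force': array([ 0.111, -0.062, -0.716]), 'moment': array([-0.031, -0.042, -0.03 ]), 'opening': np.float64(1.002)}
[[-0.8988  0.4383  0.0001]
 [ 0.4383  0.8988  0.    ]
 [-0.      0.0001 -1.    ]]
```

```bash
python3 - <<'E'
import cv2
a=cv2.imread('pics/scene0.png')[150:330,210:420]; cv2.imwrite('pics/scene_c.png',cv2.resize(a,None,fx=3.3,fy=3.3,interpolation=2))
a=cv2.imread('pics/top0.png')
cv2.imwrite('pics/top_c.png',cv2.resize(a[150:370,150:500],None,fx=2.2,fy=2.2,interpolation=2))
E
```

```text
(no output)
```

View pics/scene_c.png

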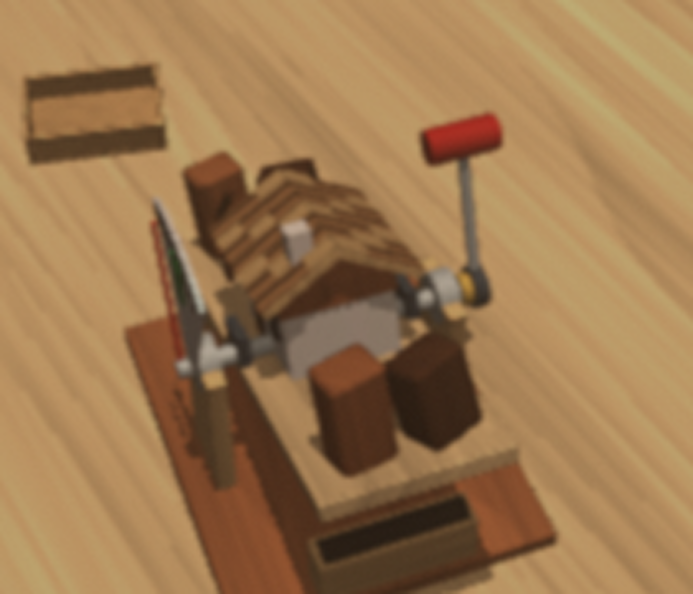

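View pics/top_c.png

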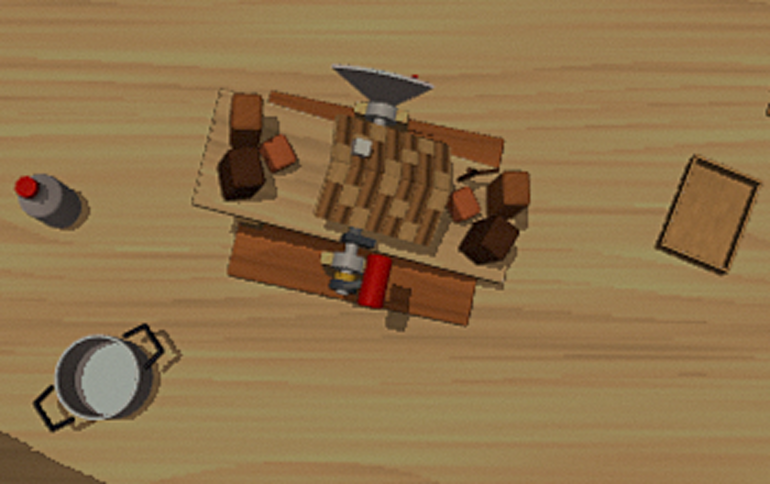

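The scene crop shows the model leaning right, red grip about (192,350), and the dial almost edge-on with the red pointer at about col 258, rows 218–257. The top crop shows glue on the left, pot lower left and tray on the right. The grip is clear at about (278,320), and the pointer tip just shows past the dial at about (185,338). The stand yaw is about -0.19.

```bash
cat >> h.py <<'E'
def hsv(f): return cv2.cvtColor(f['frame'],cv2.COLOR_BGR2HSV).astype(int)
def red(f,box,smin=130,vmin=60):
    r0,r1,c0,c1=box; h=hsv(f)[r0:r1,c0:c1]; b=f['frame'][r0:r1,c0:c1].astype(float)
    m=((h[...,0]<6)|(h[...,0]>172))&(h[...,1]>smin)&(h[...,2]>vmin)
    ys,xs=np.nonzero(m); return np.c_[ys+r0,xs+c0]
def green(f,box):
    r0,r1,c0,c1=box; h=hsv(f)[r0:r1,c0:c1]; m=(h[...,0]>40)&(h[...,0]<90)&(h[...,1]>60)
    ys,xs=np.nonzero(m); return np.c_[ys+r0,xs+c0]
def W(pose,p):
    x,y,yaw=pose; c,s=np.cos(yaw),np.sin(yaw); return np.array([x+c*p[0]-s*p[1],y+s*p[0]+c*p[1],.14+p[2]])
def arm(x,r,a): return [x,-r*np.sin(a),r*np.cos(a)]
E
python3 - <<'E'
from h import *
from scipy.optimize import least_squares
np.set_printoptions(precision=3,suppress=True)
F={n:grab_frame(n) for n in("scene","top")}
S,T=F['scene'],F['top']
gs=red(S,(180,202,335,365)); gt=red(T,(260,295,305,335)); ps=red(S,(205,265,250,270),100); pt=red(T,(178,192,325,350),80)
gr=green(S,(205,270,245,280))
for n,a in zip(("gs","gt","ps","pt","gr"),(gs,gt,ps,pt,gr)): print(n,len(a),a.mean(0) if len(a) else '',a.min(0) if len(a) else '',a.max(0) if len(a) else '')
print(pt[:20].tolist(),gr.tolist())
print(ps.tolist())
top=ps[ps[:,0]==ps[:,0].min()].mean(0)
ax=spot_point(S,'axle')[0]['pixel']; st=[spot_point(f,'stand')[0]['pixel'] for f in (S,T)]
def res(q):
    p=q[:3]; g=W(p,arm(-.13,.13,q[3])); t=W(p,arm(.118,.13,.30))
    return np.r_[proj(S,g)-gs.mean(0),proj(T,g)-gt.mean(0),proj(S,t)-top,(proj(T,t)-pt.mean(0)),.4*(proj(S,W(p,[0,0,0]))-ax),.2*(proj(S,W(p,[0,0,-.14]))-st[0]),.2*(proj(T,W(p,[0,0,-.14]))-st[1])]
o=least_squares(res,[.62,0,-.19,.33],loss='soft_l1'); print(o.x,res(o.x)); np.save('pose.npy',o.x[:3])
p=o.x[:3]; print('grip',W(p,arm(-.13,.13,o.x[3])))
for a in(-.1,-.05,0,.05,.1,.3): print(a,proj(S,W(p,arm(.115,.105,a))),proj(S,W(p,arm(.118,.13,a))),proj(T,W(p,arm(.118,.13,a))))
E
time sleep 1
```

```text
gs 191 [190.958 349.869] [185 339] [197 360]
gt 269 [277.394 319.985] [265 312] [289 327]
ps 0   
pt 3 [184.333 338.667] [184 338] [185 339]
gr 3 [228.333 262.667] [226 262] [230 263]
[[184, 338], [184, 339], [185, 339]] [[226, 262], [229, 263], [230, 263]]
[]Traceback (most recent call last):
  File "<stdin>", line 11, in <module>
    return umr_minimum(a, axis, None, out, keepdims, initial, where)
ValueError: zero-size array to reduction operation minimum which has no identity

real	0m1.005s
user	0m0.004s
sys	0m0.000s
```

```bash
python3 - <<'E'
import cv2
a=cv2.imread('pics/scene0.png')[200:275,235:295]; cv2.imwrite('pics/dial.png',cv2.resize(a,None,fx=8,fy=8,interpolation=0))
E
```

```text
(no output)
```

View pics/dial.png

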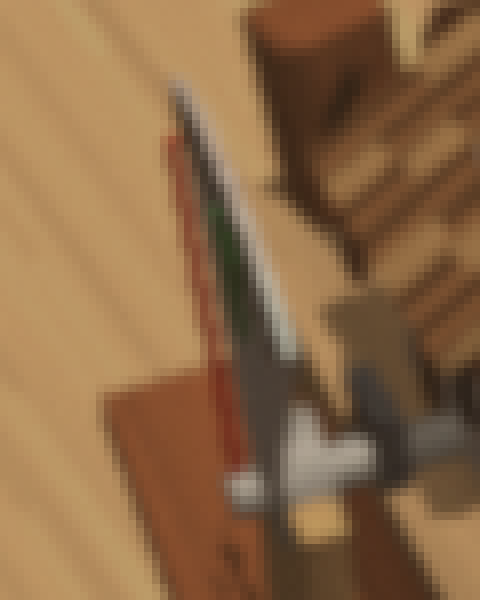

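The dial crop shows the pointer tip at about (217.5, 256.5). The dark green sector spans rows ~225–241 and cols 261–265, with its middle at about (233.5, 264).

```bash
sed -i 's/b=f\[.frame.\]\[r0:r1,c0:c1\].astype(float)/pass/' h.py
cat > fit.py <<'E'
from h import *
from scipy.optimize import least_squares
np.set_printoptions(precision=3,suppress=True)
S,T=grab_frame('scene'),grab_frame('top')
gs=red(S,(180,202,335,365)).mean(0); gt=red(T,(260,295,305,335)).mean(0); pt=red(T,(178,192,325,350),80).mean(0)
b=S['frame'][215:250,255:275].astype(int); m=(b[...,1]-b[...,2]>5); ys,xs=np.nonzero(m); print('green',len(ys),ys.mean()+215,xs.mean()+255,ys.min()+215,ys.max()+215)
gm=np.array([ys.mean()+215,xs.mean()+255])
top=np.array([217,256.])
ax=spot_point(S,'axle')[0]['pixel']; st=[spot_point(f,'stand')[0]['pixel'] for f in (S,T)]
def res(q):
    p=q[:3]; g=W(p,arm(-.13,.13,q[3])); t=W(p,arm(.118,.13,.30))
    return np.r_[proj(S,g)-gs,proj(T,g)-gt,proj(S,t)-top,(proj(T,t)-pt),.4*(proj(S,W(p,[0,0,0]))-ax),.2*(proj(S,W(p,[0,0,-.14]))-st[0]),.2*(proj(T,W(p,[0,0,-.14]))-st[1])]
o=least_squares(res,[.62,0,-.19,.33],loss='soft_l1'); print(o.x,res(o.x)); np.save('pose.npy',o.x[:3])
p=o.x[:3]; print('grip',W(p,arm(-.13,.13,o.x[3])))
off=proj(S,W(p,arm(.118,.13,.30)))-top
for a in(-.1,-.05,0,.05,.1,.3): print(a,proj(S,W(p,arm(.115,.105,a)))-off,proj(S,W(p,arm(.118,.13,a))),proj(T,W(p,arm(.118,.13,a))))
E
python3 fit.py
```

```text
green 9 229.11111111111111 262.55555555555554 226 232
[ 0.63   0.011 -0.198  0.331] [ 0.459 -0.328 -0.095  0.047 -0.569  0.372 -0.362 -0.194 -0.674  0.651
  0.106  0.015  0.256  0.301]
grip [ 0.494 -0.005  0.263]
-0.1 [235.835 263.526] [229.07 262.06] [179.43  319.061]
-0.05 [234.251 262.901] [227.097 261.28 ] [179.865 321.51 ]
0 [232.747 262.287] [225.227 260.515] [180.34  323.969]
0.05 [231.326 261.687] [223.467 259.768] [180.856 326.429]
0.1 [229.992 261.101] [221.82  259.041] [181.411 328.883]
0.3 [225.584 258.936] [216.431 256.372] [183.971 338.473]
```

```bash
python3 - <<'E'
from h import *
np.set_printoptions(precision=2,suppress=True,linewidth=150)
I=[grab_frame('scene') for _ in range(3)]; S=I[0]
b=np.mean([f['frame'] for f in I],0)
g=b[...,1]-(b[...,0]+b[...,2])/2
print('cols 258-270'); 
for r in range(220,250): print(r,np.round(g[r,258:270]-0).astype(int), np.round(b[r,258:270,2]).astype(int))
p=np.load('pose.npy')
for rad in(.085,.105,.12,.13):
  print(rad,[ (a,proj(S,W(p,arm(.115,rad,a))).round(1).tolist()) for a in(-.2,-.1,0,.1,.2)])
E
```

```text
cols 258-270
220 [-7 -2 -1 -1 -1  0  4  6  7  7  5  2] [121  81  71 112 158 180 185 187 187 188 179 142]
221 [-10  -2  -1  -1  -1   0   2   5   7   7   6   3] [124  92  68  97 152 180 184 184 187 186 175 143]
222 [-10  -2   0  -1  -2   0   0   2   6   6   4   2] [127 103  71  79 132 171 178 178 181 174 153 121]
223 [-10  -2   0   0  -1  -1   0   2   3   3   2   0] [128 110  77  65  98 149 171 173 174 161 133 107]
224 [-11  -4  -1   0   1   0   0   1   2   3   3   2] [133 119  85  64  78 132 170 177 175 168 151 131]
225 [-15  -8   0   8   8   1   0   1   2   3   3   3] [133 123  90  68  70 114 162 179 177 175 171 163]
226 [-16 -11   1  16  16   3   0   1   2   2   3   4] [130 125  98  69  61  98 153 180 180 175 175 173]
227 [-16 -10   0  10  14   4   0   1   1   2   3   3] [131 128 106  71  53  76 135 174 181 176 175 174]
228 [-16 -10  -1   5  13  10   2   1   2   2   3   4] [134 134 117  76  51  59 105 157 180 179 175 174]
229 [-14 -10  -3   4  14  17   6   1   1   2   3   3] [136 141 129  82  53  50  78 136 173 178 174 173]
230 [-12 -15  -7   1  11  17   9   1   1   2   3   3] [135 
[... 1806 characters left out ...]
4  75]
248 [-12 -13 -14 -18 -24 -19  -9  -3  -1  -1  -1  -1] [138 141 141 129 117 117 105  82  75  74  74  74]
249 [-13 -14 -14 -17 -23 -20 -11  -4  -1  -1  -1   0] [137 140 140 129 117 118 109  88  76  75  74  74]
0.085 [(-0.2, [243.1, 265.4]), (-0.1, [240.3, 264.4]), (0, [237.8, 263.4]), (0.1, [235.6, 262.4]), (0.2, [233.7, 261.5])]
0.105 [(-0.2, [238.7, 265.2]), (-0.1, [235.3, 263.9]), (0, [232.2, 262.7]), (0.1, [229.4, 261.5]), (0.2, [227.0, 260.4])]
0.12 [(-0.2, [235.3, 265.0]), (-0.1, [231.4, 263.5]), (0, [227.8, 262.1]), (0.1, [224.7, 260.7]), (0.2, [222.0, 259.5])]
0.13 [(-0.2, [233.0, 264.9]), (-0.1, [228.7, 263.3]), (0, [224.9, 261.7]), (0.1, [221.5, 260.2]), (0.2, [218.6, 258.9])]
```

```bash
python3 - <<'E'
from h import *
from scipy.ndimage import gaussian_filter
I=[grab_frame('scene') for _ in range(3)]; S=I[0]
b=np.mean([f['frame'] for f in I],0); g=b[...,1]-(b[...,0]+b[...,2])/2
p=np.load('pose.npy'); r0,c0=215,252
G=np.clip(g[r0:250,c0:275],0,9)/9; k=8
# ignore pale rim (bright) pixels
V=b[r0:250,c0:275,2]; G[V>125]=0
L=[]
for s in np.arange(-.1,.101,.02):
  best=(9e9,)
  for ri in(.080,.085,.09,.095):
    for ro in(.115,.12,.125):
      for dr in (-.6,0,.6):
        a=np.linspace(s-.1,s+.1,9); q=np.array([proj(S,W(p,arm(.115,r,x))) for r,A in((ri,a),(ro,a[::-1])) for x in A])-[r0,c0]+[dr,0]
        m=np.zeros((G.shape[0]*k,G.shape[1]*k),np.uint8); cv2.fillPoly(m,[np.round((q[:,::-1]+.5)*k).astype(int)],255)
        # pointer occludes
        t=np.array([proj(S,W(p,arm(.118,x,.3))) for x in(.02,.13)])-[r0,c0]+.5
        cv2.line(m,*[tuple(int(v*k) for v in u[::-1]) for u in t],0,int(1.6*k))
        M=gaussian_filter(cv2.resize(m,G.shape[::-1],interpolation=cv2.INTER_AREA)/255.,.5)
        e=((M-G)**2).sum(); best=min(best,(e,ri,ro,dr))
  print(round(s,2),best)
E
```

```text
-0.1 (np.float64(12.237957737564649), 0.08, 0.125, -0.6)
-0.08 (np.float64(10.619660523107953), 0.08, 0.125, -0.6)
-0.06 (np.float64(10.058345335466761), 0.08, 0.125, -0.6)
-0.04 (np.float64(9.383386072931923), 0.08, 0.125, -0.6)
-0.02 (np.float64(10.088803849175541), 0.08, 0.125, -0.6)
0.0 (np.float64(11.621601354620143), 0.08, 0.125, -0.6)
0.02 (np.float64(13.426896191613135), 0.08, 0.125, -0.6)
0.04 (np.float64(15.388034939373732), 0.08, 0.125, -0.6)
0.06 (np.float64(18.22209492241293), 0.08, 0.125, -0.6)
0.08 (np.float64(20.35146055121813), 0.08, 0.125, -0.6)
0.1 (np.float64(23.179191541705446), 0.08, 0.12, -0.6)
```

Emit:
jog_arm(rows="0 0 -4.9 0 0 -3.1 8.7;0 0 -4.9 0 0 -3.1 8.7;0 0 -4.9 0 0 -3.1 8.7;0 0 0 -2 -3.35 0 8.7;0 0 0 -2 -3.35 0 8.7")

```text
t: 2.07
ee_pos: [0.306, 0.5159, 0.3294]
tool_rot: [-0.267, -3.124, 0.005]
ft_force: [1.5, -1.0, -0.5]
opening: 1.003
```

Emit:
jog_arm(rows="0 0 0 -2 -3.35 0 8.7;0 0 0 -2 -3.35 0 8.7;0 0 0 -2 -3.35 0 8.7;0 0 0 -2 -3.35 0 8.7;0 0 0 -2 -3.35 0 8.7")

```text
t: 2.48
ee_pos: [0.3774, 0.3285, 0.3314]
tool_rot: [-0.257, -3.127, -0.005]
ft_force: [0.5, -0.1, 0.1]
opening: 0.998
```

Emit:
jog_arm(rows="0 0 0 -2 -3.35 0 8.7;0 0 0 -2 -3.35 0 8.7;0 0 0 -2 -3.35 0 8.7;0 0 0 -2 -3.35 0 8.7;0 0 0 -2 -3.35 0 8.7")

```text
t: 2.9
ee_pos: [0.4503, 0.1369, 0.3321]
tool_rot: [-0.256, -3.131, -0.012]
ft_force: [1.3, 0.1, -0.8]
opening: 1.004
```

```bash
cat >> h.py <<'E'
pose=np.load('pose.npy') if __import__('os').path.exists('pose.npy') else None
def togo(F,back=.005):
    s=observe(); M=R.from_rotvec(s['tool_rot']).as_matrix(); g=W(pose,arm(-.13,.13,F)); t=g-[0,0,back]
    a=np.degrees(np.arctan2(M[1,1],M[0,1]))-90-np.degrees(pose[2])
    return s,(M.T@(t-s['ee_pos'])*100),a
E
python3 - <<'E'
from h import *
np.set_printoptions(precision=3,suppress=True)
s,d,a=togo(.331); print(s['t'],s['ee_pos'],'togo cm',d,'yaw err deg',a,s['ft_force'],s['moment'])
E
```

```text
2.9 [0.45  0.137 0.332] togo cm [ -6.63  -13.339   7.304] yaw err deg 2.007374435355734 [ 1.291  0.114 -0.77 ] [ 0.084  0.047 -0.003]
```

Emit:
jog_arm(rows="0 0 0.5 -1.66 -3.34 0 8.7;0 0 0.5 -1.66 -3.34 0 8.7;0 0 0.5 -1.66 -3.34 0 8.7;0 0 0.5 -1.66 -3.34 0 8.7;0 0 0 0 0 0 8.7")

```text
t: 3.32
ee_pos: [0.4941, -0.024, 0.3329]
tool_rot: [0.333, 3.118, 0.011]
ft_force: [-0.2, -1.1, 0.4]
opening: 0.997
```

```bash
python3 - <<'E'
from h import *
np.set_printoptions(precision=3,suppress=True)
s,d,a=togo(.331); print(s['t'],s['ee_pos'],'togo cm',d,'yaw err deg',a,s['ft_force'],s['moment'])
S,T=grab_frame('scene'),grab_frame('top'); A=S['frame'][140:300,230:430]; B=T['frame'][150:310,250:400]
cv2.imwrite('pics/appr.png',np.hstack([cv2.resize(A,(500,400)),cv2.resize(B,(300,320)) if 0 else cv2.copyMakeBorder(cv2.resize(B,(300,320)),0,80,0,0,0)]))
E
```

```text
3.3167 [ 0.494 -0.024  0.333] togo cm [0.45  1.811 7.505] yaw err deg -0.8425961357965779 [-0.222 -1.06   0.39 ] [-0.055  0.056  0.011]
```

View pics/appr.png

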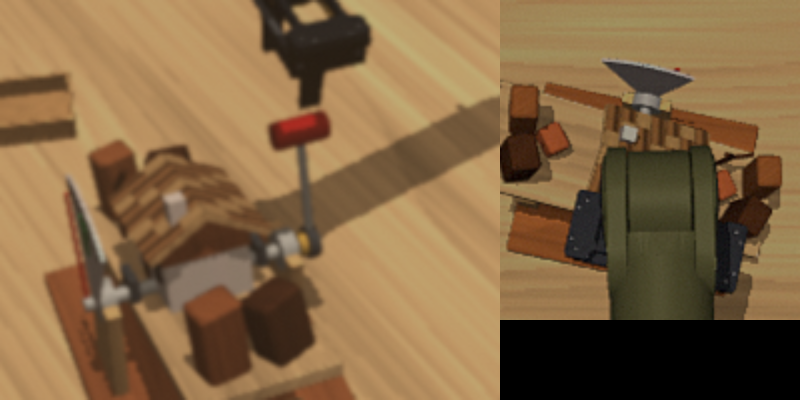

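The fingers hang just above and beside the red grip, and the pointer tip stays visible in the top camera.

Emit:
jog_arm(rows="0 0 -0.4 0.2 0.9 0 8.7;0 0 -0.4 0.2 0.9 0 8.7;0 0 0 0 0 0 8.7;0 0 0 0 0 1.5 8.7;0 0 0 0 0 1.5 8.7")

```text
t: 3.83
ee_pos: [0.494, 0.0127, 0.3051]
tool_rot: [0.276, 3.12, 0.023]
ft_force: [0.6, 0.9, -0.9]
opening: 0.999
```

```bash
cat > st.py <<'E'
from h import *
import sys
np.set_printoptions(precision=3,suppress=True)
s,d,a=togo(float(sys.argv[1]) if len(sys.argv)>1 else .331); print(s['t'],s['ee_pos'],'togo cm',d,'yaw',a,s['ft_force'],s['moment'],s['opening'],R.from_rotvec(s['tool_rot']).as_matrix()[:,2])
E
python3 st.py
```

```text
3.8333 [0.494 0.013 0.305] togo cm [-0.278 -1.803  4.694] yaw 1.2713672275562455 [ 0.577  0.932 -0.888] [ 0.037 -0.052  0.027] 0.999498372741665 [ 0.011  0.014 -1.   ]
```

Emit:
jog_arm(rows="0 0 0.3 0 -0.5 0 8.7;0 0 0.3 0 -0.5 0 8.7;0 0 0.3 0 -0.5 0 8.7;0 0 0 0 0 0 8.7;0 0 0 0 0 0 8.7")

```text
t: 4.25
ee_pos: [0.4896, 0.0016, 0.3041]
tool_rot: [0.287, 3.122, 0.022]
ft_force: [-0.4, 0.2, 0.3]
opening: 0.997
```

```bash
python3 st.py
```

```text
4.25 [0.49  0.002 0.304] togo cm [-0.537 -0.628  4.607] yaw 0.8509765726995706 [-0.393  0.226  0.317] [ 0.008 -0.019 -0.021] 0.9968821209227321 [ 0.007  0.013 -1.   ]
```

Emit:
jog_arm(rows="0 0 0.3 -0.2 -0.25 1.0 8.7;0 0 0.3 -0.2 -0.2 1.0 8.7;0 0 0 -0.1 -0.1 1.0 8.7;0 0 0 0 0 1.0 8.7;0 0 0 0 0 0.3 8.7")

```text
t: 4.67
ee_pos: [0.4953, -0.0054, 0.2586]
tool_rot: [0.307, 3.117, 0.024]
ft_force: [-1.0, -0.4, 0.2]
opening: 1.002
```

Emit:
jog_arm(rows="0 0 0 0 0 0 8.7;0 0 0 0 0 0 8.7")

```text
t: 4.83
ee_pos: [0.4942, -0.0055, 0.2563]
tool_rot: [0.308, 3.121, 0.022]
ft_force: [-0.2, -0.7, -0.0]
opening: 0.994
```

```bash
python3 st.py
```

```text
4.8333 [ 0.494 -0.005  0.256] togo cm [ 0.026  0.053 -0.162] yaw 0.0920627561409102 [-0.217 -0.654 -0.047] [-0.026 -0.009 -0.001] 0.9941526860876265 [ 0.007  0.013 -1.   ]
```

Emit:
jog_arm(rows="0 0 0 0 0 0 2;0 0 0 0 0 0 2;0 0 0 0 0 0 2;0 0 0 0 0 0 2;0 0 0 0 0 0 2")

```text
t: 5.25
ee_pos: [0.4948, -0.005, 0.2574]
tool_rot: [0.307, 3.119, 0.023]
ft_force: [-0.9, -0.1, 0.6]
opening: 0.704
```

Emit:
jog_arm(rows="0 0 0 0 0 0 2;0 0 0 0 0 0 2;0 0 0 0 0 0 2;0 0 0 0 0 0 2;0 0 0 0 0 0 2")

```text
t: 5.67
ee_pos: [0.4952, -0.0049, 0.2581]
tool_rot: [0.306, 3.118, 0.023]
ft_force: [-0.7, 0.4, -0.8]
opening: 0.338
```

```bash
cat > look.py <<'E'
from h import *
import sys
np.set_printoptions(precision=3,suppress=True)
def track(f,box,line):
    pass
def topred(T):
    b=T['frame'][172:195,305:350].astype(float); w=np.clip(b[...,2]-1.0*b[...,1]-45,0,None)  # redness
    return b,w
def tilt():
    S,T=grab_frame('scene'),grab_frame('top')
    # top: pointer tip beyond the dial rim, by strongest redness near the predicted arc
    A=np.arange(-.35,.36,.005)
    b=T['frame'].astype(np.float32); rt=b[...,2]-b[...,1]*1.0; rt=rt-cv2.GaussianBlur(rt,(0,0),4)
    b=S['frame'].astype(np.float32); rs=b[...,2]-b[...,1]; rs=rs-cv2.GaussianBlur(rs,(0,0),4)
    def samp(im,f,pts): 
        q=np.array([proj(f,x) for x in pts],np.float32); return cv2.remap(cv2.GaussianBlur(im,(0,0),.6),q[None,:,1],q[None,:,0],1)[0].mean()
    st=np.array([samp(rt,T,[W(pose,arm(.118,r,a)) for r in(.126,.129,.132)]) for a in A])
    ss=np.array([samp(rs,S,[W(pose,arm(.118,r,a)) for r in np.arange(.05,.13,.008)]) for a in A])
    pk=lambda s:(lambda i:A[i]+(.0025*(s[i-1]-s[i+1])/(s[i-1]-2*s[i]+s[i+1]) if 0<i<len(A)-1 else 0))(int(np.argmax(s)))
    return pk(st),st.max(),pk(ss),ss.max()
if __name__=='__main__':
    s=observe(); M=R.from_rotvec(s['tool_rot']).as_matrix(); g=s['ee_pos']-.005*M[:,2]; d=g-W(pose,[-.13,0,0]); yl=-d[0]*np.sin(pose[2])+d[1]*np.cos(pose[2])
    Fl=np.arctan2(-yl,d[2]); r=np.hypot(yl,d[2]); xl=d[0]*np.cos(pose[2])+d[1]*np.sin(pose[2])
    a,pa,b,pb=tilt(); print('t %.2f F %.3f r %.4f x %.4f | tilt top %.3f (%.0f) scene %.3f (%.0f)'%(s['t'],Fl,r,xl,a,pa,b,pb),s['ft_force'],s['moment'],'op %.3f'%s['opening'])
E
python3 look.py
```

```text
t 5.67 F 0.330 r 0.1301 x 0.0011 | tilt top 0.300 (49) scene 0.355 (19) [-0.704  0.392 -0.757] [ 0.012  0.039 -0.012] op 0.338
```

Gripped: opening is 29.4 mm, F is 0.330 and the radius is 130 mm. The top tracker reads tilt 0.300, as it should. Next, swing the lever towards lift-off.

Emit:
jog_arm(rows="0 0 0 0 0.58 -0.18 2;0 0 0 0 0.58 -0.15 2;0 0 0 0 0.58 -0.13 2;0 0 0 0 0.58 -0.1 2;0 0 0 0 0.58 -0.08 2")

```text
t: 6.18
ee_pos: [0.4991, 0.0134, 0.2651]
tool_rot: [0.321, 3.121, -0.006]
ft_force: [-2.7, -4.5, 3.6]
opening: 0.332
```

Emit:
jog_arm(rows="0 0 0 0.03 0.55 -0.02 2;0 0 0 0.03 0.55 0 2;0 0 0 0.03 0.55 0 2;0 0 0 0.03 0.55 0 2;0 0 0 0.03 0.5 0 2")

```text
t: 6.7
ee_pos: [0.5025, 0.0297, 0.2692]
tool_rot: [0.332, 3.12, -0.037]
ft_force: [-2.4, -6.3, 2.5]
opening: 0.339
```

```bash
python3 ctl.py 0.3 -0.1
```

```text
t 6.80 F 0.048 top 0.300(48) scene 0.355(19)| est th 0.300 om 0.000 c 0.0000 Feq -0.167 -> F -0.100 | shift cm [0.17 1.96 0.44] yaw -0.8 f [-2.4 -6.3  2.5]
```

Emit:
jog_arm(rows="1.7 0 -0.1 0.03 0.4 0.06 2;1.7 0 -0.1 0.03 0.4 0.06 2;1.7 0 -0.1 0.03 0.4 0.06 2;1.7 0 -0.1 0.03 0.4 0.06 2;1.7 0 -0.1 0.03 0.4 0.06 2")

```text
t: 7.22
ee_pos: [0.5064, 0.0484, 0.2693]
tool_rot: [-0.325, -3.104, 0.274]
ft_force: [-0.3, -2.7, 4.0]
opening: 0.34
```

```bash
cat >> ctl.py <<'E'
c,sn=np.cos(pose[2]),np.sin(pose[2]); zz=-M[:,2]; print('  tool tilt F-like %.3f'%np.arctan2(-(-zz[0]*sn+zz[1]*c),zz[2]),'fwd %.3f'%(zz[0]*c+zz[1]*sn),'r %.4f'%np.hypot(yl,d[2]),'op %.3f'%s['opening'])
E
python3 ctl.py 0.3 -0.2
```

```text
t 7.32 F -0.099 top 0.300(50) scene 0.355(19)| est th 0.300 om 0.000 c 0.0000 Feq -0.167 -> F -0.200 | shift cm [0.17 1.35 0.45] yaw -0.6 f [-0.3 -2.7  4. ]
  tool tilt F-like -0.175 fwd -0.008 r 0.1349 op 0.340
```

Emit:
jog_arm(rows="1.0 0 -0.1 0.03 0.26 0.06 2;1.0 0 -0.1 0.03 0.26 0.06 2;1.0 0 -0.1 0.03 0.26 0.06 2;1.0 0 -0.1 0.03 0.26 0.06 2;1.0 0 -0.1 0.03 0.26 0.06 2")

```text
t: 7.73
ee_pos: [0.5091, 0.0618, 0.2674]
tool_rot: [-0.309, -3.084, 0.423]
ft_force: [-1.3, -2.5, 5.2]
opening: 0.341
```

```bash
python3 ctl.py 0.3 -0.3
```

```text
t 7.83 F -0.205 top 0.301(50) scene 0.355(19)| est th 0.300 om 0.000 c 0.0000 Feq -0.167 -> F -0.300 | shift cm [0.17 1.27 0.48] yaw -0.2 f [-1.3 -2.5  5.2]
  tool tilt F-like -0.271 fwd -0.013 r 0.1351 op 0.341
```

Emit:
jog_arm(rows="0.9 0 0 0.03 0.24 0 2;0.9 0 0 0.03 0.24 0 2;0.9 0 0 0.03 0.24 0 2;0.9 0 0 0.03 0.24 0.02 2;0.9 0 0 0.03 0.24 0.02 2")

```text
t: 8.25
ee_pos: [0.5115, 0.0732, 0.2647]
tool_rot: [-0.308, -3.057, 0.561]
ft_force: [0.6, -2.9, 6.0]
opening: 0.334
```

```bash
python3 ctl.py 0.3 -0.4
```

```text
t 8.35 F -0.297 top 0.301(50) scene 0.355(19)| est th 0.300 om 0.000 c 0.0000 Feq -0.167 -> F -0.400 | shift cm [0.17 1.38 0.51] yaw -0.3 f [ 0.6 -2.9  6. ]
  tool tilt F-like -0.362 fwd -0.017 r 0.1353 op 0.334
```

Emit:
jog_arm(rows="0.8 0 0 0.03 0.2 0.02 2;0.8 0 0 0.03 0.2 0.02 2;0.8 0 0 0.03 0.2 0.02 2;0.8 0 0 0.03 0.2 0.02 2;0.8 0 0 0.03 0.2 0.02 2")

```text
t: 8.77
ee_pos: [0.5135, 0.0835, 0.2614]
tool_rot: [-0.301, -3.029, 0.686]
ft_force: [0.9, -2.8, 6.3]
opening: 0.334
```

```bash
python3 ctl.py 0.3 -0.45
```

```text
t 8.87 F -0.381 top 0.276(53) scene 0.355(19)| est th 0.300 om 0.000 c 0.0000 Feq -0.167 -> F -0.450 | shift cm [0.17 0.93 0.54] yaw -0.3 f [ 0.9 -2.8  6.3]
  tool tilt F-like -0.443 fwd -0.022 r 0.1357 op 0.334
```

Emit:
jog_arm(rows="-0.7 0 0 0.03 -0.16 0 2;-0.7 0 0 0.03 -0.16 0 2;-0.7 0 0 0.03 -0.16 0 2;-0.7 0 0 0.03 -0.16 0 2;-0.7 0 0 0.03 -0.16 0 2")

```text
t: 9.28
ee_pos: [0.5121, 0.0773, 0.2637]
tool_rot: [-0.296, -3.056, 0.603]
ft_force: [3.2, -3.7, 2.7]
opening: 0.335
```

```bash
sed -i "s/'C0','0'/'C0','.0285'/;s/'TFREE','1e9'/'TFREE','8.40'/" ctl.py; python3 ctl.py -0.04
```

```text
t 9.38 F -0.329 top 0.184(53) scene 0.270(16)| est th 0.184 om -0.240 c 0.0172 Feq -0.073 -> F -0.125 | shift cm [ 0.17 -2.58  0.98] yaw 0.0 f [ 3.2 -3.7  2.7]
  tool tilt F-like -0.387 fwd -0.026 r 0.1356 op 0.335
```

Emit:
jog_arm(rows="-2 0 0 0.03 -0.48 0.02 2;-2 0 0 0.03 -0.48 0.02 2;-2 0 0 0.03 -0.48 0.02 2;-2 0 0 0.03 -0.46 0.02 2;-2 0 0 0.03 -0.4 0.02 2")

```text
t: 9.8
ee_pos: [0.5079, 0.0565, 0.2685]
tool_rot: [0.29, 3.102, -0.323]
ft_force: [3.0, -5.5, 0.9]
opening: 0.342
```

```bash
python3 ctl.py -0.04
```

```text
t 9.90 F -0.161 top 0.025(62) scene 0.170(12)| est th 0.026 om -0.315 c 0.0125 Feq -0.047 -> F 0.251 | shift cm [ 0.23 -5.13  1.82] yaw 0.5 f [ 3.  -5.5  0.9]
  tool tilt F-like -0.204 fwd -0.030 r 0.1351 op 0.342
```

Emit:
jog_arm(rows="-6.5 0 -0.1 0.03 -1.6 0.08 2;-6.5 0 -0.1 0.03 -1.6 0.08 2;-6.5 0 -0.1 0.03 -1.6 0.08 2;-1 0 0 0.03 -0.3 0.02 2")

```text
t: 10.23
ee_pos: [0.4986, 0.0148, 0.267]
tool_rot: [0.258, 3.074, 0.267]
ft_force: [1.5, -1.5, 2.5]
opening: 0.334
```

```bash
python3 ctl.py -0.04
```

```text
t 10.33 F 0.172 top -0.083(51) scene 0.114(8)| est th -0.083 om -0.125 c 0.0110 Feq -0.039 -> F 0.190 | shift cm [ 0.06 -0.23  0.39] yaw 1.9 f [ 1.5 -1.5  2.5]
  tool tilt F-like 0.177 fwd -0.025 r 0.1339 op 0.334
```

Emit:
jog_arm(rows="0 0 0.3 0 -0.1 0 2;0 0 0.3 0 0 0 2;2.4 0 0.3 0 0.55 0.03 2;2.4 0 0 0 0.55 0.03 2;2.4 0 0 0 0.55 0.03 2")

```text
t: 10.75
ee_pos: [0.503, 0.0353, 0.2696]
tool_rot: [0.273, 3.096, 0.048]
ft_force: [0.7, -4.5, 1.0]
opening: 0.337
```

```bash
python3 ctl.py -0.04
```

```text
t 10.85 F 0.009 top -0.122(41) scene 0.265(6)| est th -0.121 om -0.044 c 0.0079 Feq -0.022 -> F 0.165 | shift cm [ 0.13 -2.03  0.56] yaw 1.3 f [ 0.7 -4.5  1. ]
  tool tilt F-like 0.034 fwd -0.030 r 0.1346 op 0.337
```

Emit:
jog_arm(rows="-2.2 0 0.3 0 -0.6 0.03 2;-2.2 0 0.3 0 -0.55 0.03 2;-2.2 0 0.3 0 -0.5 0.03 2;-2.2 0 0 0 -0.4 0.03 2;0 0 0 0 0 0 2")

```text
t: 11.27
ee_pos: [0.5006, 0.024, 0.268]
tool_rot: [0.263, 3.069, 0.3]
ft_force: [0.3, -2.2, 0.0]
opening: 0.339
```

```bash
python3 ctl.py -0.04; cat > ident.py <<'E'
import json,numpy as np
from scipy.optimize import least_squares
from scipy.integrate import solve_ivp
log=np.array(json.load(open('log.json'))); n0=int(np.searchsorted(log[:,2],8.5)); m=log[n0:]
def sim(q):
    m_,c,th,om,dF=q; I=.061*m_; kg=.28*m_
    f=lambda t,x:[x[1],(kg*x[0]+.18*(np.interp(t,log[:,0],log[:,1])+0-x[0])-.036*x[1]+c)/I]
    return solve_ivp(f,(m[0,2],m[-1,2]),[th,om],t_eval=m[:,2],max_step=.03).y
r=least_squares(lambda q:np.r_[(sim(q)[0]-m[:,3])/.003,(q[0]-1)/.12],[1,.02,.276,-.1,0])
print('m,c,th0,om0',r.x[:4],'res',sim(r.x)[0]-m[:,3],'now om',sim(r.x)[1,-1])
E
python3 ident.py
```

```text
t 11.37 F 0.102 top -0.140(44) scene 0.265(6)| est th -0.139 om 0.005 c 0.0064 Feq -0.013 -> F 0.140 | shift cm [ 0.09 -0.52  0.32] yaw 1.8 f [ 0.3 -2.2  0. ]
  tool tilt F-like 0.198 fwd -0.024 r 0.1336 op 0.339
m,c,th0,om0 [ 1.05555627  0.01021769  0.27634986 -0.10428586] res [ 0.00043711 -0.00253758  0.00434878 -0.00069449 -0.002702    0.00114817] now om 0.010854723563374247
```

Emit:
jog_arm(rows="-0.5 0 0.3 0 -0.25 0.03 2;-0.5 0 0.3 0 -0.25 0.03 2;0 0 0.3 0 0 0 2;0 0 0 0 0 0 2;0 0 0 0 0 0 2")

```text
t: 11.78
ee_pos: [0.5005, 0.0234, 0.2678]
tool_rot: [0.27, 3.066, 0.322]
ft_force: [-0.5, -4.9, 4.1]
opening: 0.339
```

```bash
sed -i "s/I,kg,ks,D,Ds=.061,.28/I,kg,ks,D,Ds=.0644,.2956/;s/'C0','.0285'/'C0','.0102'/;s/,.02\*\*2\])/,.003**2])/;s/4e-4\*dt,2e-5\*dt/4e-4*dt,1e-6*dt/" ctl.py; python3 ctl.py -0.04;python3 ident.py
```

```text
t 11.88 F 0.108 top -0.104(45) scene 0.263(6)| est th -0.105 om 0.113 c 0.0098 Feq -0.029 -> F -0.069 | shift cm [0.03 2.22 0.79] yaw 1.5 f [-0.5 -4.9  4.1]
  tool tilt F-like 0.212 fwd -0.023 r 0.1335 op 0.339
m,c,th0,om0 [ 1.05108234  0.01025957  0.27629183 -0.10207875] res [ 0.00037909 -0.00223864  0.00416021 -0.00118704 -0.00281209  0.00212212
 -0.00042365] now om 0.11526070062119816
```

Emit:
jog_arm(rows="2.4 0 0.3 0 0.5 0.03 2;2.4 0 0.3 0 0.5 0.03 2;2.4 0 0.3 0 0.45 0.03 2;2.4 0 0 0 0.4 0.03 2;1.5 0 0 0 0.2 0.02 2")

```text
t: 12.3
ee_pos: [0.5052, 0.0476, 0.2687]
tool_rot: [0.298, 3.098, 0.021]
ft_force: [1.3, -3.3, 1.6]
opening: 0.338
```

```bash
python3 ctl.py -0.04;python3 ident.py
```

```text
t 12.40 F -0.085 top -0.062(59) scene 0.066(8)| est th -0.061 om 0.046 c 0.0092 Feq -0.025 -> F -0.051 | shift cm [ 0.06 -0.47  0.37] yaw 0.4 f [ 1.3 -3.3  1.6]
  tool tilt F-like 0.017 fwd -0.028 r 0.1341 op 0.338
m,c,th0,om0 [ 1.06692999  0.01018589  0.27643406 -0.11016217] res [ 0.00052131 -0.0033914   0.0049098   0.00099991 -0.00115863  0.00141531
 -0.00633314  0.00303684] now om 0.06539592322779451
```

Emit:
jog_arm(rows="-1 0 0.1 0 -0.3 0.02 2;-1 0 0.1 0 -0.3 0.02 2;0 0 0.1 0 0 0 2;0 0 0 0 0 0 2;0 0 0 0 0 0 2")

```text
t: 12.82
ee_pos: [0.5041, 0.0417, 0.269]
tool_rot: [0.306, 3.092, 0.094]
ft_force: [1.3, -2.3, 0.4]
opening: 0.333
```

```bash
python3 ctl.py -0.04;python3 ident.py|cut -c1-60
```

```text
t 12.92 F -0.038 top -0.080(54) scene 0.115(8)| est th -0.078 om -0.055 c 0.0078 Feq -0.018 -> F 0.113 | shift cm [ 0.07 -2.    0.36] yaw 0.1 f [ 1.3 -2.3  0.4]
  tool tilt F-like 0.063 fwd -0.027 r 0.1341 op 0.333
m,c,th0,om0 [ 1.08033287  0.00977414  0.27551261 -0.11055771
 -0.01073998 -0.0105869   0.00824865] now om -0.027189691265
```

Emit:
jog_arm(rows="-2.2 0 0 0 -0.55 0.03 2;-2.2 0 0 0 -0.5 0.03 2;-2 0 0 0 -0.45 0.03 2;0 0 0 0 -0.1 0 2;0 0 0 0 0 0 2")

```text
t: 13.33
ee_pos: [0.5013, 0.0279, 0.2685]
tool_rot: [0.301, 3.069, 0.276]
ft_force: [1.1, -0.2, 0.3]
opening: 0.335
```

```bash
cat >> ctl.py <<'E'
s=observe(); M=R.from_rotvec(s['tool_rot']).as_matrix(); d=s['ee_pos']-.005*M[:,2]-W(pose,[-.13,0,0]); print('  F after look %.3f'%np.arctan2(d[0]*np.sin(pose[2])-d[1]*np.cos(pose[2]),d[2]), s['t'])
E
python3 ctl.py -0.04
```

```text
t 13.43 F 0.072 top -0.087(44) scene -0.005(7)| est th -0.088 om 0.008 c 0.0086 Feq -0.022 -> F 0.046 | shift cm [0.07 0.29 0.41] yaw 0.3 f [ 1.1 -0.2  0.3]
  tool tilt F-like 0.182 fwd -0.027 r 0.1337 op 0.335
  F after look 0.070 13.4333
```

Emit:
jog_arm(rows="0 0 0 0 0.1 0 2;0 0 0 0 0 0 2;1.2 0 0 0 0.2 0.02 2;1.2 0 0 0 0.3 0.02 2;1.2 0 0 0 0.3 0.02 2")

```text
t: 13.85
ee_pos: [0.5033, 0.0377, 0.269]
tool_rot: [0.3, 3.084, 0.166]
ft_force: [0.7, -2.3, 0.1]
opening: 0.336
```

```bash
python3 ctl.py -0.04
```

```text
t 13.95 F -0.006 top -0.071(55) scene 0.114(7)| est th -0.071 om 0.033 c 0.0089 Feq -0.024 -> F -0.016 | shift cm [0.07 0.08 0.41] yaw 0.3 f [ 0.7 -2.3  0.1]
  tool tilt F-like 0.111 fwd -0.028 r 0.1339 op 0.336
  F after look -0.011 13.95
```

Emit:
jog_arm(rows="0 0 0 0 -0.2 0 2;0 0 0 0 0 0 2;0 0 0 0 0 0 2;0 0 0 0 0 0 2;0 0 0 0 0 0 2")

```text
t: 14.37
ee_pos: [0.5032, 0.0371, 0.269]
tool_rot: [0.296, 3.084, 0.169]
ft_force: [1.7, -2.2, 1.2]
opening: 0.337
```

```bash
python3 ctl.py -0.04
```

```text
t 14.47 F -0.001 top -0.075(53) scene 0.030(8)| est th -0.073 om -0.000 c 0.0078 Feq -0.018 -> F 0.035 | shift cm [ 0.07 -0.52  0.34] yaw 0.5 f [ 1.7 -2.2  1.2]
  tool tilt F-like 0.112 fwd -0.028 r 0.1339 op 0.337
  F after look -0.001 14.4667
```

Emit:
jog_arm(rows="-1 0 0 0 -0.35 0 2;-1 0 0 0 -0.25 0 2;0 0 0 0 0 0 2;0 0 0 0 0 0 2;0 0 0 0 0 0 2")

```text
t: 14.88
ee_pos: [0.502, 0.0313, 0.2687]
tool_rot: [0.297, 3.075, 0.234]
ft_force: [1.1, -0.2, 0.8]
opening: 0.334
```

```bash
sed -i "s/    A=np.arange(-.35/    cv2.imwrite('pics\/dl.png',cv2.resize(S['frame'][195:275,230:300],None,fx=7,fy=7,interpolation=0))\n    A=np.arange(-.35/" look.py; python3 ctl.py -0.04; cp pics/dl.png pics/hold1.png
```

```text
t 14.98 F 0.044 top -0.061(62) scene 0.160(7)| est th -0.062 om 0.043 c 0.0081 Feq -0.019 -> F -0.040 | shift cm [0.06 1.04 0.54] yaw 0.5 f [ 1.1 -0.2  0.8]
  tool tilt F-like 0.155 fwd -0.028 r 0.1338 op 0.334
  F after look 0.044 14.9833
```

View pics/hold1.png

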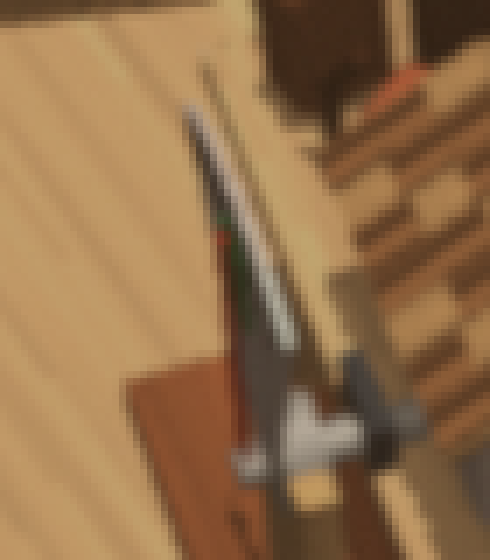

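The pointer tip (about row 229, col 261.7) now lies over the green, with green visible both above it and to its lower right.

Emit:
jog_arm(rows="1 0 0 0 0.3 0.02 2;1 0 0 0 0.3 0.02 2;1 0 0 0 0.3 0.02 2;0 0 0 0 0 0 2;0 0 0 0 0 0 2")

```text
t: 15.4
ee_pos: [0.5039, 0.0403, 0.269]
tool_rot: [0.295, 3.087, 0.136]
ft_force: [0.5, -2.4, 2.9]
opening: 0.336
```

```bash
python3 ctl.py -0.04
```

```text
t 15.50 F -0.026 top -0.059(59) scene 0.097(8)| est th -0.056 om 0.007 c 0.0068 Feq -0.012 -> F 0.005 | shift cm [ 0.07 -0.45  0.35] yaw 0.5 f [ 0.5 -2.4  2.9]
  tool tilt F-like 0.091 fwd -0.028 r 0.1340 op 0.336
  F after look -0.025 15.5
```

Emit:
jog_arm(rows="-1 0 0 0 -0.3 0 2;-0.5 0 0 0 -0.2 0 2;0 0 0 0 0 0 2;0 0 0 0 0 0 2;0 0 0 0 0 0 2")

```text
t: 15.92
ee_pos: [0.5028, 0.0352, 0.2689]
tool_rot: [0.298, 3.081, 0.189]
ft_force: [0.6, -1.2, 2.2]
opening: 0.336
```

```bash
python3 ctl.py -0.04
```

```text
t 16.02 F 0.014 top -0.045(57) scene 0.159(8)| est th -0.046 om 0.025 c 0.0074 Feq -0.015 -> F -0.037 | shift cm [0.07 0.62 0.47] yaw 0.4 f [ 0.6 -1.2  2.2]
  tool tilt F-like 0.125 fwd -0.028 r 0.1339 op 0.336
  F after look 0.013 16.0167
```

Emit:
jog_arm(rows="1 0 0 0 0.3 0.02 2;0.7 0 0 0 0.2 0.02 2;0 0 0 0 0 0 2;0 0 0 0 0 0 2;0 0 0 0 0 0 2")

```text
t: 16.43
ee_pos: [0.5039, 0.0404, 0.269]
tool_rot: [0.296, 3.087, 0.133]
ft_force: [0.4, -1.4, 2.0]
opening: 0.336
```

```bash
python3 ctl.py -0.04
```

```text
t 16.53 F -0.027 top -0.041(55) scene 0.096(9)| est th -0.040 om 0.006 c 0.0069 Feq -0.012 -> F -0.020 | shift cm [ 0.07 -0.13  0.39] yaw 0.5 f [ 0.4 -1.4  2. ]
  tool tilt F-like 0.089 fwd -0.028 r 0.1340 op 0.336
  F after look -0.026 16.5333
```

Emit:
jog_arm(rows="0 0 0 0 -0.15 0 2;0 0 0 0 0 0 2;0 0 0 0 0 0 2;0 0 0 0 0 0 2;0 0 0 0 0 0 2")

```text
t: 16.95
ee_pos: [0.5037, 0.0395, 0.269]
tool_rot: [0.297, 3.086, 0.137]
ft_force: [1.3, -1.0, 1.2]
opening: 0.337
```

```bash
python3 ctl.py -0.04
```

```text
t 17.05 F -0.021 top -0.041(55) scene 0.096(9)| est th -0.041 om -0.008 c 0.0069 Feq -0.012 -> F -0.001 | shift cm [ 0.07 -0.3   0.37] yaw 0.4 f [ 1.3 -1.   1.2]
  tool tilt F-like 0.092 fwd -0.029 r 0.1340 op 0.337
  F after look -0.021 17.05
```

Emit:
jog_arm(rows="0 0 0 0 -0.2 0 2;0 0 0 0 0 0 2;0 0 0 0 0 0 2;0 0 0 0 0 0 2;0 0 0 0 0 0 2")

```text
t: 17.47
ee_pos: [0.5036, 0.0389, 0.269]
tool_rot: [0.296, 3.086, 0.141]
ft_force: [2.2, -0.9, 2.1]
opening: 0.333
```

```bash
python3 ctl.py -0.04
```

```text
t 17.57 F -0.016 top -0.041(55) scene 0.096(9)| est th -0.042 om -0.005 c 0.0072 Feq -0.014 -> F -0.006 | shift cm [ 0.07 -0.17  0.38] yaw 0.5 f [ 2.2 -0.9  2.1]
  tool tilt F-like 0.095 fwd -0.029 r 0.1340 op 0.333
  F after look -0.016 17.5667
```

Practically at rest; I'll do two calls per look now.

Emit:
jog_arm(rows="0 0 0 0 -0.15 0 2;0 0 0 0 0 0 2;0 0 0 0 0 0 2;0 0 0 0 0 0 2;0 0 0 0 0 0 2")

```text
t: 17.98
ee_pos: [0.5035, 0.0384, 0.269]
tool_rot: [0.296, 3.085, 0.144]
ft_force: [0.8, -0.2, 2.2]
opening: 0.334
```

Emit:
jog_arm(rows="0 0 0 0 0 0 2;0 0 0 0 0 0 2;0 0 0 0 0 0 2;0 0 0 0 0 0 2")

```text
t: 18.32
ee_pos: [0.5035, 0.0384, 0.269]
tool_rot: [0.296, 3.085, 0.144]
ft_force: [1.7, -1.1, 1.7]
opening: 0.336
```

```bash
python3 ctl.py -0.04
```

```text
t 18.42 F -0.012 top -0.041(54) scene 0.096(9)| est th -0.041 om 0.002 c 0.0074 Feq -0.016 -> F -0.016 | shift cm [0.07 0.01 0.4 ] yaw 0.5 f [ 1.7 -1.1  1.7]
  tool tilt F-like 0.096 fwd -0.029 r 0.1340 op 0.336
  F after look -0.012 18.4167
```

Emit:
jog_arm(rows="0 0 0 0 0 0 2;0 0 0 0 0 0 2;0 0 0 0 0 0 2;0 0 0 0 0 0 2;0 0 0 0 0 0 2")

```text
t: 18.83
ee_pos: [0.5035, 0.0384, 0.269]
tool_rot: [0.296, 3.085, 0.144]
ft_force: [-0.1, 0.1, 2.4]
opening: 0.337
```

Emit:
jog_arm(rows="0 0 0 0 0 0 2;0 0 0 0 0 0 2;0 0 0 0 0 0 2;0 0 0 0 0 0 2;0 0 0 0 0 0 2")

```text
t: 19.25
ee_pos: [0.5035, 0.0384, 0.269]
tool_rot: [0.296, 3.085, 0.144]
ft_force: [1.7, -0.2, 2.5]
opening: 0.337
```

```bash
python3 ctl.py -0.04; cp pics/dl.png pics/hold2.png
```

```text
t 19.35 F -0.012 top -0.041(55) scene 0.096(9)| est th -0.041 om 0.002 c 0.0072 Feq -0.014 -> F -0.016 | shift cm [0.07 0.01 0.4 ] yaw 0.5 f [ 1.7 -0.2  2.5]
  tool tilt F-like 0.096 fwd -0.029 r 0.1340 op 0.337
  F after look -0.012 19.35
```

View pics/hold2.png

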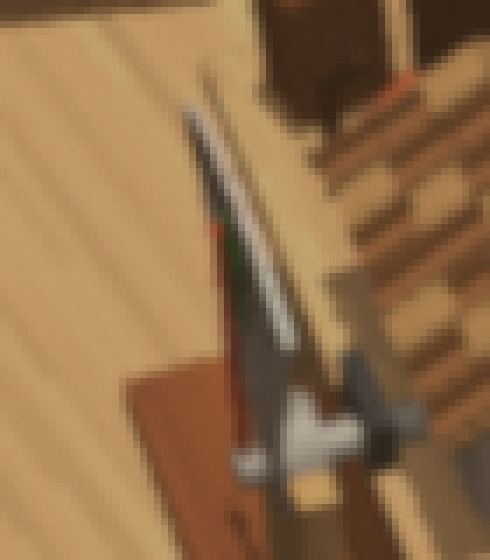

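The pointer still crosses the green and the tilt is steady at -0.041. I'll keep holding so that the steady stretch alone exceeds 6 s.

Emit:
jog_arm(rows="0 0 0 0 0 0 2;0 0 0 0 0 0 2;0 0 0 0 0 0 2;0 0 0 0 0 0 2;0 0 0 0 0 0 2")

```text
t: 19.77
ee_pos: [0.5035, 0.0384, 0.269]
tool_rot: [0.296, 3.085, 0.144]
ft_force: [0.9, -0.1, 1.8]
opening: 0.337
```

Emit:
jog_arm(rows="0 0 0 0 0 0 2;0 0 0 0 0 0 2;0 0 0 0 0 0 2;0 0 0 0 0 0 2;0 0 0 0 0 0 2")

```text
t: 20.18
ee_pos: [0.5035, 0.0384, 0.269]
tool_rot: [0.296, 3.085, 0.144]
ft_force: [1.6, 0.4, 1.8]
opening: 0.336
```

```bash
python3 ctl.py -0.04
```

```text
t 20.28 F -0.012 top -0.041(55) scene 0.096(9)| est th -0.041 om 0.001 c 0.0070 Feq -0.013 -> F -0.014 | shift cm [ 0.07 -0.02  0.39] yaw 0.5 f [1.6 0.4 1.8]
  tool tilt F-like 0.096 fwd -0.029 r 0.1340 op 0.336
  F after look -0.012 20.2833
```

Emit:
jog_arm(rows="0 0 0 0 0 0 2;0 0 0 0 0 0 2;0 0 0 0 0 0 2;0 0 0 0 0 0 2;0 0 0 0 0 0 2")

```text
t: 20.7
ee_pos: [0.5035, 0.0384, 0.269]
tool_rot: [0.296, 3.085, 0.144]
ft_force: [2.5, 0.5, 1.5]
opening: 0.339
```

Emit:
jog_arm(rows="0 0 0 0 0 0 2;0 0 0 0 0 0 2;0 0 0 0 0 0 2;0 0 0 0 0 0 2;0 0 0 0 0 0 2")

```text
t: 21.12
ee_pos: [0.5035, 0.0384, 0.269]
tool_rot: [0.296, 3.085, 0.144]
ft_force: [2.5, -0.2, 2.2]
opening: 0.339
```

Emit:
jog_arm(rows="0 0 0 0 0 0 2;0 0 0 0 0 0 2;0 0 0 0 0 0 2;0 0 0 0 0 0 2;0 0 0 0 0 0 2")

```text
t: 21.53
ee_pos: [0.5035, 0.0384, 0.269]
tool_rot: [0.296, 3.085, 0.144]
ft_force: [0.8, -0.4, 1.8]
opening: 0.336
```

```bash
python3 ctl.py -0.04
```

```text
t 21.63 F -0.012 top -0.041(54) scene 0.096(9)| est th -0.041 om 0.000 c 0.0069 Feq -0.013 -> F -0.011 | shift cm [ 0.07 -0.05  0.39] yaw 0.5 f [ 0.8 -0.4  1.8]
  tool tilt F-like 0.096 fwd -0.029 r 0.1340 op 0.336
  F after look -0.012 21.6333
```

Emit:
jog_arm(rows="0 0 0 0 0 0 2;0 0 0 0 0 0 2;0 0 0 0 0 0 2;0 0 0 0 0 0 2;0 0 0 0 0 0 2")

```text
t: 22.05
ee_pos: [0.5035, 0.0384, 0.269]
tool_rot: [0.296, 3.085, 0.144]
ft_force: [1.6, 0.5, 2.3]
opening: 0.335
```

Emit:
jog_arm(rows="0 0 0 0 0 0 2;0 0 0 0 0 0 2;0 0 0 0 0 0 2;0 0 0 0 0 0 2;0 0 0 0 0 0 2")

```text
t: 22.47
ee_pos: [0.5035, 0.0384, 0.269]
tool_rot: [0.296, 3.085, 0.144]
ft_force: [2.3, -0.7, 1.5]
opening: 0.329
```

```bash
python3 ctl.py -0.04
```

```text
t 22.57 F -0.012 top -0.041(54) scene 0.096(9)| est th -0.041 om 0.000 c 0.0069 Feq -0.013 -> F -0.011 | shift cm [ 0.07 -0.05  0.39] yaw 0.5 f [ 2.3 -0.7  1.5]
  tool tilt F-like 0.096 fwd -0.029 r 0.1340 op 0.329
  F after look -0.012 22.5667
```

Held in the green, at -0.041, from about t=16 to 22.6 without a break. Now lower it gently.

Emit:
jog_arm(rows="-1.2 0 0 0 -0.4 0.02 2;-1.2 0 0 0 -0.4 0.02 2;0 0 0 0 -0.2 0 2;0 0 0 0 0 0 2;0 0 0 0 0 0 2")

```text
t: 22.98
ee_pos: [0.5021, 0.0318, 0.2687]
tool_rot: [0.292, 3.076, 0.218]
ft_force: [2.8, 1.3, 1.7]
opening: 0.333
```

```bash
sed -i "s/^if len(sys.argv)>2: Fc.*/if len(sys.argv)>2:\n    v=float(sys.argv[2]); Fc=-((kg-ks)*(xn+.25*v)+x[2])\/ks+.2*v-.9*(x[1]-v)/" ctl.py; python3 ctl.py -0.04 .12
```

```text
t 23.08 F 0.040 top -0.037(47) scene 0.096(10)| est th -0.037 om 0.038 c 0.0066 Feq -0.011 -> F 0.064 | shift cm [ 0.07 -0.35  0.35] yaw 0.7 f [2.8 1.3 1.7]
  tool tilt F-like 0.145 fwd -0.029 r 0.1338 op 0.333
  F after look 0.040 23.0833
```

Emit:
jog_arm(rows="-0.5 0 0 0 -0.3 0 2;0 0 0 0 0 0 2;0 0 0 0 0 0 2;0.8 0 0 0 0.25 0 2;0.8 0 0 0 0.25 0 2")

```text
t: 23.5
ee_pos: [0.5026, 0.0342, 0.2689]
tool_rot: [0.293, 3.08, 0.188]
ft_force: [2.7, 1.5, -0.3]
opening: 0.337
```

```bash
python3 ctl.py -0.04 .13
```

```text
t 23.60 F 0.021 top 0.021(58) scene 0.170(10)| est th 0.018 om 0.133 c 0.0080 Feq -0.019 -> F -0.058 | shift cm [0.06 0.98 0.53] yaw 0.6 f [ 2.7  1.5 -0.3]
  tool tilt F-like 0.125 fwd -0.030 r 0.1339 op 0.337
  F after look 0.017 23.6
```

Emit:
jog_arm(rows="1.1 0 0 0 0.25 0 2;1.1 0 0 0 0.25 0 2;1.1 0 0 0 0.25 0 2;1.1 0 0 0 0.25 0 2;1.1 0 0 0 0.25 0 2")

```text
t: 24.02
ee_pos: [0.5054, 0.0475, 0.2688]
tool_rot: [0.294, 3.095, 0.023]
ft_force: [3.8, 0.9, -1.9]
opening: 0.338
```

```bash
python3 ctl.py -0.04 .12
```

```text
t 24.12 F -0.084 top 0.100(47) scene 0.199(12)| est th 0.100 om 0.153 c 0.0085 Feq -0.022 -> F -0.142 | shift cm [0.07 0.69 0.52] yaw 0.5 f [ 3.8  0.9 -1.9]
  tool tilt F-like 0.018 fwd -0.031 r 0.1343 op 0.338
  F after look -0.088 24.1167
```

Emit:
jog_arm(rows="1.4 0 0 0 0.32 0 2;1.4 0 0 0 0.3 0 2;1.4 0 0 0 0.28 0 2;1.1 0 0 0 0.25 0 2;1.1 0 0 0 0.22 0 2")

```text
t: 24.53
ee_pos: [0.5083, 0.0618, 0.2672]
tool_rot: [0.297, 3.102, -0.159]
ft_force: [3.7, 1.2, -4.1]
opening: 0.334
```

```bash
python3 ctl.py -0.04 .09
```

```text
t 24.63 F -0.198 top 0.147(50) scene 0.225(14)| est th 0.149 om 0.054 c 0.0076 Feq -0.016 -> F -0.103 | shift cm [ 0.09 -1.27  0.41] yaw 0.3 f [ 3.7  1.2 -4.1]
  tool tilt F-like -0.099 fwd -0.031 r 0.1348 op 0.334
  F after look -0.202 24.6333
```

Emit:
jog_arm(rows="-1.4 0 0 0 -0.4 0 2;-1.4 0 0 0 -0.35 0 2;-1.0 0 0 0 -0.25 0 2;0 0 0 0 0 0 2;0 0 0 0 0 0 2")

```text
t: 25.05
ee_pos: [0.5063, 0.0517, 0.2686]
tool_rot: [0.296, 3.1, -0.047]
ft_force: [4.7, 2.3, -3.4]
opening: 0.334
```

```bash
python3 ctl.py -0.04 .1
```

```text
t 25.15 F -0.117 top 0.184(52) scene 0.267(15)| est th 0.183 om 0.069 c 0.0085 Feq -0.022 -> F -0.135 | shift cm [0.08 0.19 0.48] yaw 0.4 f [ 4.7  2.3 -3.4]
  tool tilt F-like -0.027 fwd -0.031 r 0.1346 op 0.334
  F after look -0.119 25.15
```

Emit:
jog_arm(rows="0.3 0 0 0 0.1 0 2;0.6 0 0 0 0.15 0 2;0.9 0 0 0 0.2 0 2;1 0 0 0 0.22 0 2;1 0 0 0 0.22 0 2")

```text
t: 25.57
ee_pos: [0.5082, 0.0611, 0.2674]
tool_rot: [0.296, 3.102, -0.161]
ft_force: [4.5, 1.8, -4.7]
opening: 0.337
```

```bash
python3 ctl.py -0.04 .1
```

```text
t 25.67 F -0.192 top 0.221(60) scene 0.305(17)| est th 0.221 om 0.066 c 0.0086 Feq -0.022 -> F -0.157 | shift cm [ 0.09 -0.5   0.45] yaw 0.4 f [ 4.5  1.8 -4.7]
  tool tilt F-like -0.101 fwd -0.032 r 0.1348 op 0.337
  F after look -0.197 25.6667
```

Emit:
jog_arm(rows="-0.6 0 0 0 -0.25 0 2;0 0 0 0 0 0 2;0 0 0 0 0 0 2;0 0 0 0 0 0 2;0.4 0 0 0 0.1 0 2")

```text
t: 26.08
ee_pos: [0.5081, 0.0606, 0.2675]
tool_rot: [0.293, 3.103, -0.158]
ft_force: [4.9, 2.4, -4.7]
opening: 0.334
```

```bash
python3 ctl.py -0.04 .08
```

```text
t 26.18 F -0.189 top 0.251(37) scene 0.319(17)| est th 0.251 om 0.060 c 0.0085 Feq -0.022 -> F -0.189 | shift cm [ 0.09 -0.03  0.48] yaw 0.5 f [ 4.9  2.4 -4.7]
  tool tilt F-like -0.099 fwd -0.031 r 0.1348 op 0.334
  F after look -0.192 26.1833
```

Emit:
jog_arm(rows="0 0 0 0 0 0 2;0 0 0 0 0.05 0 2;0.3 0 0 0 0.1 0 2;0.3 0 0 0 0.1 0 2;0.3 0 0 0 0.1 0 2")

```text
t: 26.6
ee_pos: [0.5087, 0.0635, 0.2669]
tool_rot: [0.293, 3.103, -0.189]
ft_force: [3.9, 0.6, -4.6]
opening: 0.337
```

```bash
python3 ctl.py -0.04 .06
```

```text
t 26.70 F -0.212 top 0.285(55) scene 0.355(18)| est th 0.285 om 0.066 c 0.0086 Feq -0.022 -> F -0.236 | shift cm [0.09 0.27 0.52] yaw 0.5 f [ 3.9  0.6 -4.6]
  tool tilt F-like -0.118 fwd -0.031 r 0.1349 op 0.337
  F after look -0.214 26.7
```

Emit:
jog_arm(rows="0 0 0 0 0.1 0 2;0 0 0 0 0 0 2;0 0 0 0 0 0 2;0 0 0 0 0 0 2;0 0 0 0 0 0 2")

```text
t: 27.12
ee_pos: [0.5088, 0.0639, 0.2668]
tool_rot: [0.293, 3.103, -0.191]
ft_force: [2.3, 0.4, -3.8]
opening: 0.338
```

```bash
python3 ctl.py -0.04 .06
```

```text
t 27.22 F -0.215 top 0.300(49) scene 0.355(19)| est th 0.302 om 0.047 c 0.0073 Feq -0.015 -> F -0.222 | shift cm [0.09 0.05 0.49] yaw 0.5 f [ 2.3  0.4 -3.8]
  tool tilt F-like -0.120 fwd -0.031 r 0.1349 op 0.338
  F after look -0.215 27.2167
```

The model is back on the right rest (tilt 0.300). Now I'll unwind the lever to its relaxed angle, F≈0.33.

Emit:
jog_arm(rows="-1.7 0 0 0 -0.4 0.02 2;-1.7 0 0 0 -0.47 0.02 2;-1.7 0 0 0 -0.47 0.02 2;-1.7 0 0 0 -0.47 0.02 2;-1.7 0 0 0 -0.47 0.02 2")

```text
t: 27.63
ee_pos: [0.5047, 0.0442, 0.2691]
tool_rot: [0.283, 3.095, 0.049]
ft_force: [3.7, 1.2, -3.8]
opening: 0.335
```

Emit:
jog_arm(rows="-1.7 0 0 0 -0.47 0.02 2;-1.7 0 0 0 -0.47 0.02 2;-1.7 0 0 0 -0.47 0.02 2;-1.7 0 0 0 -0.47 0.02 2;-1.7 0 0 0 -0.4 0.02 2")

```text
t: 28.05
ee_pos: [0.5006, 0.0239, 0.2682]
tool_rot: [0.281, 3.064, 0.301]
ft_force: [3.1, 1.5, -3.8]
opening: 0.335
```

```bash
sed -i "s/^    v=float/    F33=.331\n    v=float/" ctl.py; sed -i "s/^g2=W/Fc=F33 if len(sys.argv)>3 else Fc\ng2=W/" ctl.py; python3 ctl.py 0 0 1
```

```text
t 28.15 F 0.103 top 0.299(48) scene 0.355(19)| est th 0.305 om 0.241 c -0.0010 Feq 0.005 -> F 0.331 | shift cm [ 0.13 -3.    0.43] yaw 1.1 f [ 3.1  1.5 -3.8]
  tool tilt F-like 0.199 fwd -0.029 r 0.1338 op 0.335
  F after look 0.111 28.15
```

Emit:
jog_arm(rows="-0.8 0 0.2 0 -0.42 0.03 2;-0.8 0 0.2 0 -0.42 0.03 2;-0.8 0 0.2 0 -0.42 0.03 2;-0.8 0 0.2 0 -0.42 0.03 2;-0.8 0 0.2 0 -0.42 0.03 2")

```text
t: 28.57
ee_pos: [0.4981, 0.0116, 0.266]
tool_rot: [0.292, 3.041, 0.427]
ft_force: [3.7, 4.2, 1.2]
opening: 0.334
```

Emit:
jog_arm(rows="-0.8 0 0 0 -0.35 0.02 2;-0.5 0 0 0 -0.25 0 2;0 0 0 0 0 0 2;0 0 0 0 0 0 2;0 0 0 0 0 0 2")

```text
t: 28.98
ee_pos: [0.4976, 0.009, 0.2654]
tool_rot: [0.284, 3.032, 0.471]
ft_force: [4.3, 1.8, -1.0]
opening: 0.337
```

```bash
python3 ctl.py 0 0 1
```

```text
t 29.08 F 0.222 top 0.300(48) scene 0.355(18)| est th 0.316 om 0.290 c -0.0246 Feq 0.137 -> F 0.331 | shift cm [ 0.09 -1.44  0.29] yaw 0.9 f [ 4.3  1.8 -1. ]
  tool tilt F-like 0.312 fwd -0.028 r 0.1335 op 0.337
  F after look 0.222 29.0833
```

Emit:
jog_arm(rows="-0.8 0 0.2 0 -0.4 0.02 2;-0.8 0 0.2 0 -0.4 0.02 2;-0.8 0 0.2 0 -0.4 0.02 2;-0.8 0 0 0 -0.35 0.02 2;0 0 0 0 -0.2 0 2")

```text
t: 29.5
ee_pos: [0.4948, -0.0042, 0.2617]
tool_rot: [0.292, 3.007, 0.577]
ft_force: [1.7, 3.1, 2.2]
opening: 0.336
```

Emit:
jog_arm(rows="0 0 0 0 0 0 2;0 0 0 0 0 0 2")

```text
t: 29.67
ee_pos: [0.4947, -0.0047, 0.2615]
tool_rot: [0.295, 3.006, 0.579]
ft_force: [3.9, 3.9, 1.2]
opening: 0.336
```

```bash
python3 ctl.py 0 0 1
```

```text
t 29.77 F 0.334 top 0.300(49) scene 0.355(19)| est th 0.323 om 0.272 c -0.0451 Feq 0.251 -> F 0.331 | shift cm [0.06 0.03 0.36] yaw 0.5 f [3.9 3.9 1.2]
  tool tilt F-like 0.384 fwd -0.027 r 0.1336 op 0.336
  F after look 0.333 29.7667
```

Emit:
jog_arm(rows="0 0 0 0 0 0 3.2;0 0 0 0 0 0 4;0 0 0 0 0 0 5.5;0 0 0 0 0 0 7;0 0 0 0 0 0 8.2")

```text
t: 30.18
ee_pos: [0.4905, -0.0096, 0.2576]
tool_rot: [0.296, 3.019, 0.564]
ft_force: [-0.4, -0.5, 0.2]
opening: 0.585
```

Emit:
jog_arm(rows="0 0 0 0 0 0 8.7;0 0 0 0 0 0 8.7;0 0 0 0 0 0 8.7;0 0 0 0 0 0 8.7;0 0 0 0 0 0 8.7")

```text
t: 30.6
ee_pos: [0.4896, -0.0105, 0.2566]
tool_rot: [0.297, 3.021, 0.561]
ft_force: [0.1, 0.1, -0.2]
opening: 0.948
```

```bash
python3 ctl.py 0 0 1; python3 - <<'E'
from h import *
S=grab_frame('scene'); cv2.imwrite('pics/rel.png',cv2.resize(S['frame'][120:320,220:440],None,fx=2.7,fy=2.7))
E
```

```text
t 30.70 F 0.394 top 0.299(49) scene 0.355(19)| est th 0.316 om 0.213 c -0.0693 Feq 0.385 -> F 0.331 | shift cm [-0.33  0.82  0.15] yaw 0.4 f [ 0.1  0.1 -0.2]
  tool tilt F-like 0.369 fwd -0.017 r 0.1314 op 0.948
  F after look 0.394 30.7
```

View pics/rel.png

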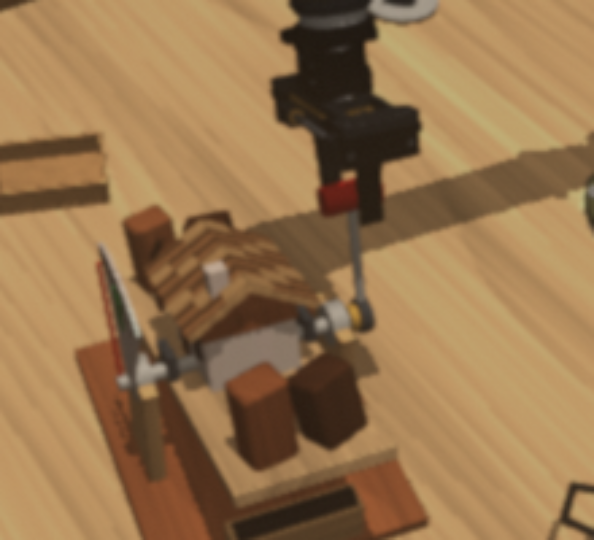

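Fingers are open around the bar and the lever is free at its rest angle. Now withdrawing along the fingers.

Emit:
jog_arm(rows="0 0 0 0 0.3 -1 8.7;0 0 0 0 0.2 -1 8.7;0 0 0 0 0.1 -1.5 8.7;0 0 0 0 0 -2 8.7;0 0 0 0 0 -2 8.7")

```text
t: 31.17
ee_pos: [0.482, -0.0302, 0.3309]
tool_rot: [0.294, 3.028, 0.562]
ft_force: [-0.8, -0.1, 0.4]
opening: 0.997
```

Emit:
jog_arm(rows="0 0 0 0 0 -2 8.7;0 0 0 0 0 -2 8.7;0 0 0 0 0 -1 8.7;0 0 0 0 0 0 8.7;0 0 0 0 0 0 8.7")

```text
t: 31.58
ee_pos: [0.479, -0.0515, 0.3889]
tool_rot: [0.294, 3.016, 0.561]
ft_force: [0.4, 0.7, -1.1]
opening: 0.997
```

Emit:
jog_arm(rows="0 0 0 0 0 0 8.7;0 0 0 0 0 0 8.7;0 0 0 0 0 0 8.7;0 0 0 0 0 0 8.7;0 0 0 0 0 0 8.7")

```text
t: 32.0
ee_pos: [0.4778, -0.0496, 0.3852]
tool_rot: [0.293, 3.022, 0.562]
ft_force: [-0.2, -0.9, -0.7]
opening: 1.002
```

```bash
python3 ctl.py 0 0 1; python3 - <<'E'
from h import *
S,T=grab_frame('scene'),grab_frame('top'); 
for n in('glue','pot','shingle_tray'):
    a,b=spot_point(S,n),spot_point(T,n)
    print(n,[x['pixel'] for x in a[:1]],[x['pixel'] for x in b[:1]])
gs=red(S,(175,202,335,368)); print('grip',len(gs),gs.mean(0)); print(observe()['t'])
cv2.imwrite('pics/end.png',np.hstack([cv2.resize(S['frame'],(400,300)),cv2.resize(T['frame'],(400,300))]))
E
```

```text
t 32.10 F 0.349 top 0.300(49) scene 0.355(18)| est th 0.307 om 0.062 c -0.0899 Feq 0.499 -> F 0.331 | shift cm [-0.5  -0.04 13.61] yaw 0.5 f [-0.2 -0.9 -0.7]
  tool tilt F-like 0.369 fwd -0.016 r 0.2659 op 1.002
  F after look 0.349 32.1
glue [[406.6, 409.4]] [[243.6, 176.4]]
pot [[333.8, 456.8]] [[323.5, 200.6]]
shingle_tray [[186.1, 240.5]] [[248.3, 468.6]]
grip 203 [191.03940887 350.00985222]
32.5
```

View pics/end.png

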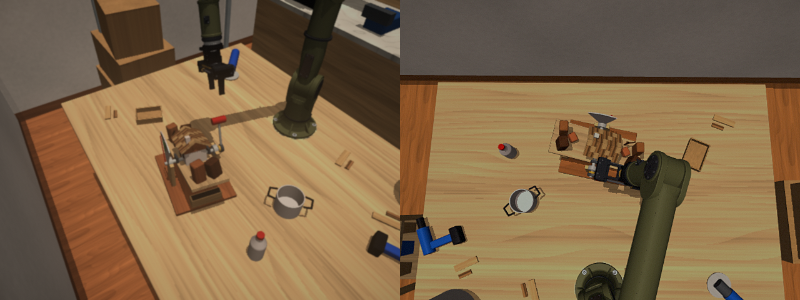

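The hand is clear of everything. The grip is back at its original pixel, the tilt reads 0.300, and the glue, pot and tray are undisturbed.

```bash
python3 -c "from workcell import *; print(job_done())"
```

```text
the job is handed in; nothing more can be done
None
```

The job is done and handed in at about 32.5 s of the 67 s allowed. I lifted the model off the right rest with the spring lever and held the pointer in the green. Then I eased it back down and let go.

- **Lift:** the model came down through level at up to about 0.3 rad/s at its fastest. It dipped to a tilt of -0.14, well short of the left rest at -0.30, before I brought it back and steadied it.
- **Hold:** the tilt stayed between -0.09 and -0.04 from about t = 13.4 to 22.6 s. It was practically still at -0.041 for the last 6 s of that. I measured the sector's middle at about -0.04, give or take 0.03, so the pointer was in the green throughout.
- **Lowering:** it moved at up to about 0.15 rad/s and met the rest at about 0.07 rad/s.
- **Last checks:** the tilt reads 0.300, and the grip is back within a pixel of where it started. The hand is about 13 cm clear of the grip. The glue bottle, pot and tray were found within a few pixels of their first positions, and in the picture they look undisturbed.

**Checks that disagreed:**
- Tilt read from the scene camera was unreliable because it sees the dial almost edge-on, so all tilt values come from the top camera.
- The measured distance from the axle to the grip read 4–5 mm too long while I held it, probably because the bar slid a little along the pads.

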